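# Lock the bench sieve into its bayonet stand

### The job

Take the long-handled sieve (the bar across its top is there to lift it by), lower it into the ring of the stand so that its three lugs go down through the ring's three gaps and it hangs there, and let go of it; do not drop it in from a height. Then push the sieve round clockwise, seen from above, by its long handle until its lugs drop into the locking notches, and leave it there, level and untouched. Leave the other loose things on the bench where they are.

Things in the scene. Friction and masses are not known exactly. Their poses are not given: they have to be found in the camera images.
- sieve: Sieve with a long handle, bare metal, about 0.3 kg, upright. Origin: centre of its underside, z up; handle along its -x. Round body of radius 40 mm (tapering to 35 in the lowest 10 mm), rim at z = 62 mm. Its pushing handle lies at z = 51 to 63 mm and ends 150 mm from the axis; the last 72 mm are wood, 14 mm wide.
- sieve_bail (a point): Middle of the steel bar across the sieve's mouth, on the axis, 85 mm above the underside: where to grip. The bar is 12 mm thick (sieve's y), 81 mm long (sieve's x, in line with the handle), 14 mm tall, bottom edge 16 mm above the rim.
- sieve_lug (a point): Outer end of the sieve's lug below the handle, at its underside: 50 mm from the axis along the sieve's -x, 24 mm above the sieve's underside. Three such lugs, 120 degrees apart, each 10 mm wide, 6 mm tall, stick out 10 mm from the body.
- sieve_grip (a point): Point in the wooden handle, 115 mm from the sieve's axis along its -x, 57 mm above the underside: where to push. About 1 to 2 N here turns the hanging sieve.
- stand: Fixed steel stand: 150 mm square foot, three pillars, and a collar (radius 72 mm, top at z = 102 mm) in which a bayonet ring is clamped at an angle that differs each time and is not reported. Origin: centre of the foot's underside; z up = the ring's axis. A dish lies on the foot.
- ring_top (a point): Centre of the ring's flat top, 120 mm above the stand's origin. Bore radius 42.5 mm, outside 60 mm. Three gaps 20 mm wide, 120 degrees apart, in its 6 mm lip take the lugs. They match at a sieve yaw of stand yaw + U, U unknown in 0.2 to 1.07 rad (fit +-0.1; also each 120 degrees on): find it by feel or sight. Elsewhere the lugs rest on the top: sieve underside at 96 mm.
- ring_track (a point): Point on the ring's axis at the level of the track on which the lugs rest after passing the gaps, 104 mm above the stand's origin (sieve underside then at 80 mm). Under the lip the track runs clockwise seen from above (sieve yaw falling); the other way is blocked.
- ring_notch (a point): Point on the ring's axis at notch floor level, 96 mm above the stand's origin. 50 degrees (0.87 rad, +-0.06) round from the gaps the track ends in 8 mm deep notches against a hard stop: there the sieve drops by its own weight (underside at 72 mm) and cannot turn back. Pushed hard on the stop it may drop only when the push eases.
- pot: A plain aluminium cup of much the same size as the sieve (radius 42 mm, 60 mm tall), without handle, bar or lugs: a bystander. Origin: centre of its underside.
- pawn: Turned wooden peg, 88 mm tall, 44 mm wide: a bystander. Origin: centre of its underside.
- spool: Brass spool, 44 mm wide, 33 mm tall: a bystander. Origin: centre of its underside.
- hammer: Hammer lying on the bench, to the robot's left: a bystander. Origin: on its underside.
- brush: Brush lying at the far left: a bystander. Origin: on its underside.
- driver: Screwdriver lying near, to the robot's right: a bystander. Origin: on its underside.
- burnisher: Dark turned wooden knob, 52 mm wide, 30 mm tall, near, to the robot's left: a bystander. Origin: centre of its underside.

How it is judged:
By the outcome, as a careful person would: the job done as asked, in the order asked, and still so for the second after the job is handed in, with the robot touching nothing.
It also fails if it takes over 67 s, if anything falls off the work surface, if the arm or the gripper's body presses on something with over 40 N, if the wrist force passes 120 N, or if a joint passes its speed limit or range.

### The arm

A 6-joint arm with a two-finger parallel gripper is mounted at the origin on the work surface. World frame = base frame: x ahead of the robot, y to its left, z up, the work surface at z = 0. Lengths are in m, angles in degrees, forces in N, time in s.
With the tool pointing down it reaches from about 0.3 to 0.75 m from the base axis. Payload 8.5 kg.
Tool frame: the origin (TCP) lies between the finger pads, 19 mm behind the fingertips; this is the grasp point; z points along the fingers, y is the line along which they close (so a half turn about z gives the same grasp; the last joint's range is limited). The gripper opens to 85 mm and grips with 20 to 120 N. Pads are 22 mm wide; open, the fingers measure 114 mm over their backs; the gripper's body (76 mm by 85 mm) begins 54 mm behind the grasp point. The pads swing forward as they close: fully open they stand 13 mm farther back than shut.
Start: joints at [-80.289, 21.807, 74.336, -0, 83.858, -12.336], TCP at [0.206, -0.51, 0.25] pointing down, gripper open.
Joint ranges: [-178.18, 178.18], [-50.72, 133.34], [12.68, 142.11], [-81.47, 261.47], [9.98, 163.14], [-165.26, 165.26]. Speed limits (degrees/s): [136.94, 136.94, 180, 180, 180, 180].

### API

Orientations are given as a 3x3 rotation matrix whose columns are the frame's x, y, z axes.
In Python, from rig import monitor, optics, close_job, models gives the robot as it stands.
- The arm moves only by the tool step_arm, never from a script. Its arguments are lists of equal length, an entry for each row: "fingers": the closure, from -1 (fully open) to 1 (shut); "travel": the shift along the tool's x, y, z scaled (see below), a list of three; "twist": the turn about the tool's z scaled (see below). In form: {"fingers": [fingers, ...], "travel": [[tx, ty, tz], ...], "twist": [twist, ...]}. A call has 1 to 10 rows; each row shifts and turns the commanded pose from where the row before left it, along the tool's axes as they then stand; what a row does not reach is not made up. The controller multiplies each number of a shift by 100 mm and each number of a turn by pi rad. A row lasts 1/8 s, in which the tool goes at most 62.5 mm and 10.7 degrees, less where a joint would pass 70% of its speed; a pose out of reach is approached as far as the arm can. A call with a number of a shift or a turn outside -1 to 1 is refused whole. A call with a gripper value outside its range is refused whole. The fingers move at their own pace and stop on an object; "force" is the grip in N (left out, the last holds). Time passes only in rows, so rows that do not move let the fingers close. It gives the time, the measured TCP pose, the force, the opening and the grip force at its end, in the units of the state.
- monitor.observe(): the state, without advancing time (a new reading comes with each control period).
- optics.get_image(name): name is "scene" or "side" or "wrist"; returns (picture, depth): 384x512x3 uint8, blue, green, red; 384x512 float32, m along the optical axis (not along the pixel's ray), 0 where there is no reading.
- optics.get_calibration(name): a dict with "vertical_fov" (degrees; the focal length in pixels is half the picture's height over the tangent of half this angle, whatever the lens; pixels are square), "cx", "cy" (the principal point, pixels), "world_from_camera" (4x4, takes a point from camera to world coordinates). Camera axes: x right, y up, looking along -z (the intrinsics and any distortion apply to the point x, -y, -z); pixel columns grow to the right and rows downward; lengths in m; the calibration is good to about 2 mm. A picture is of the moment at which its call begins: read the wrist's pose just before it. get_calibration takes no time and is no camera call; for the wrist camera it gives the pose at the moment of the call.
- close_job(): hands the job in; it is judged then, once.
Trained networks look in the newest picture that a camera, given by its name, has taken for a name from the list of things; names that differ only in an ending like _2 or _b are one class to them, and where a whole thing is asked for, a point or a joint stands for the part that bears it (a point fixed in the world has none). Each returns a list of dicts, best first, with "confidence" (0 to 1); they miss things now and then, are a little off and sometimes report something else, mostly with a low value. They report only what shows in the picture. A call takes as long as a camera call.
- models.trace(camera, query): "mask" (384x512 bool, what is visible of it) and "point" ([column, row] in pixels, amid what is visible of it).
- models.landmark_of(camera, query): "point" ([column, row] in pixels: a listed point, or the origin of a listed thing).
The state is a dict: "time_s": time; "q": joint angles; "qvel": joint speeds; "joint_efforts": joint torques, N m; "position": TCP position; "tool_rot": TCP orientation; "ft_force": force on the tool from outside, world axes, zero at the start; "wrist_torque": the same for the moment, N m; "grip_width": finger opening in m; "gripper_force": force on a finger pad.
Only numpy, scipy, OpenCV 4.12 (cv2) and the standard library are available. Lean on these libraries where they do the work, as an engineer would, in place of code of your own. Each camera call takes 0.05 s, during which the arm holds its last target. There are 200 camera calls.

## Working session

There is one attempt and no reset: what is moved stays moved. The work goes in short steps, Python scripts to look and compute and a tool call to move; the robot and the scene stay as the last step left them, time stands still between calls to the robot, and variables do not carry over. Pictures are saved under pics/ and viewed, at most 10 in all, crops included, and the job is handed in when it is done.

Besides the shell and the picture viewer there is one more tool, called after "Call:" by a JSON object that holds its "name" and its "arguments", one argument or row to a line. step_arm: Moves the arm, as the interface text tells. Its arguments: {"type":"object","properties":{"fingers":{"type":"array","items":{"type":"number"}},"travel":{"type":"array","items":{"type":"array","items":{"type":"number"}}},"twist":{"type":"array","items":{"type":"number"}},"force":{"type":"number"}},"required":["fingers","travel","twist"]}

```bash
mkdir -p pics; ls
cat > h.py <<'E'
import numpy as np, cv2
from rig import monitor, optics, close_job, models
def cam(n):
    c=optics.get_calibration(n); f=192/np.tan(np.radians(c["vertical_fov"])/2); return c,f
def cloud(n,d):
    c,f=cam(n); v,u=np.mgrid[0:384,0:512]
    P=np.stack([(u-c["cx"])/f*d,-(v-c["cy"])/f*d,-d],-1); T=np.array(c["world_from_camera"])
    W=P@T[:3,:3].T+T[:3,3]; W[d<=0]=np.nan; return W
def proj(n,p):
    c,f=cam(n); T=np.linalg.inv(np.array(c["world_from_camera"])); q=T[:3,:3]@np.array(p)+T[:3,3]
    return [c["cx"]+f*q[0]/-q[2], c["cy"]+f*q[1]/q[2]]
E
python3 - <<'E'
from h import *
s=monitor.observe(); print(s["position"],s["tool_rot"],s["time_s"])
for n in ["scene","side"]:
    im,d=optics.get_image(n); cv2.imwrite(f"pics/{n}0.png",im); np.save(n+"0.npy",d)
    W=cloud(n,d); c,f=cam(n); print(n,c,f)
    for q in ["sieve","sieve_bail","sieve_grip","sieve_lug","stand","ring_top","pot"]:
        for r in models.landmark_of(n,q)[:2]:
            u,v=np.round(r["point"]).astype(int); print(q,r["point"],round(r["confidence"],2),W[min(v,383),min(u,511)].round(3))
E
```

```text
pics
[ 0.20640704 -0.50950379  0.24935833] [[ 9.26873460e-01  3.75373844e-01 -2.57844137e-04]
 [ 3.75373770e-01 -9.26872201e-01  1.56701298e-03]
 [ 3.49227124e-04 -1.54921067e-03 -9.99998739e-01]] 0.0
scene {'vertical_fov': 57.12969421063419, 'cx': 260.6281704436265, 'cy': 191.2000850592355, 'world_from_camera': array([[ 0.76469199, -0.53093556,  0.36517611,  0.85359411],
       [ 0.64428443,  0.64048522, -0.4179429 , -0.36203631],
       [-0.01198915,  0.55487486,  0.83184743,  0.82164911],
       [ 0.        ,  0.        ,  0.        ,  1.        ]])} 352.66756661303924
sieve [182.5, 308.5] 0.96 [ 0.58  -0.315  0.051]
sieve_bail [172.4, 299.4] 0.88 [ 0.565 -0.318  0.091]
sieve_bail [181.1, 311.0] 0.47 [ 0.582 -0.32   0.05 ]
sieve_grip [123.7, 297.4] 0.75 [ 0.466 -0.38   0.056]
sieve_lug [157.9, 303.3] 0.87 [ 0.535 -0.341  0.059]
ring_top [320.1, 147.6] 0.67 [ 0.529  0.29  -0.004]
pot [240.5, 242.6] 0.84 [ 0.556 -0.105  0.002]
side {'vertical_fov': 42.69664347374476, 'cx': 249.65866122373956, 'cy': 194.71418913603688, 'world_from_camera': array([[-0.91798062,  0.26807361, -0.29231512,  0.1022208 ],
       [-0.3962915 , -0.65015673,  0.64826636,  0.94259549],
       [-0.01626753,  0.71093795,  0.70306657,  1.103029  ],
       [ 0.        ,  0.        ,  0.        ,  1.        ]])} 491.2300070186608
sieve [276.4, 148.2] 0.7 [ 0.55  -0.278  0.041]
sieve_bail [275.0, 128.2] 0.84 [ 0.571 -0.32   0.09 ]
sieve_grip [309.0, 135.2] 0.7 [ 0.463 -0.365  0.059]
sieve_lug [290.4, 142.6] 0.6 [ 0.52  -0.334  0.03 ]
stand [207.9, 253.2] 0.8 [0.573 0.195 0.01 ]
stand [291.6, 141.7] 0.46 [ 0.527 -0.377  0.001]
```

View pics/scene0.png

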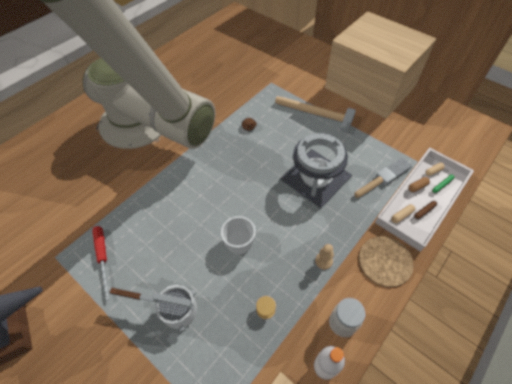

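View pics/side0.png

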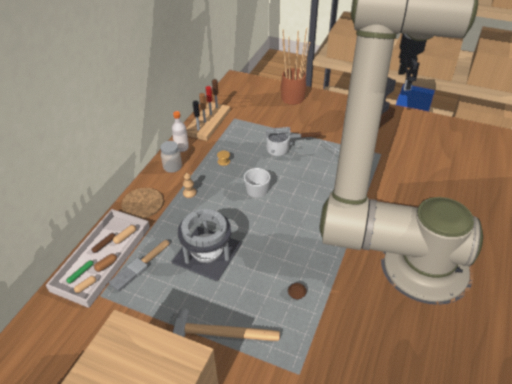

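The sieve sits at about (172,302) in scene with its handle to the left, and the stand is at about (320,157) in scene and (205,233) in side. Next I'll measure both from the depth.

Run:
```python
from h import *
from scipy.optimize import least_squares
for n in ["scene","side"]:
    d=np.load(n+"0.npy"); W=cloud(n,d).reshape(-1,3)
    x,y,z=W.T
    m=(np.hypot(x-.56,y-.2)<.13)&(z>.09)&(z<.14)
    P=W[m]; print(n,"z hist",np.histogram(P[:,2],bins=np.arange(.09,.141,.005))[0])
    Q=P[P[:,2]>.113]
    # ring annulus: fit outer hull circle
    h=cv2.convexHull((Q[:,:2]*1000).astype(np.float32))[:,0]
    f=least_squares(lambda p:np.hypot(h[:,0]-p[0],h[:,1]-p[1])-p[2],[560,200,60],loss="soft_l1"); print("ring",f.x,f.cost, cv2.minEnclosingCircle(h),np.median(Q[:,2]))
    foot=W[(np.hypot(x-.57,y-.2)<.12)&(z>.003)&(z<.02)]; print("foot",cv2.minAreaRect((foot[:,:2]*1000).astype(np.float32)),len(foot))
    m=(np.hypot(x-.57,y+.32)<.06)&(z>.08)&(z<.105); B=W[m]
    print("bail",len(B),B.min(0),B.max(0),cv2.minAreaRect((B[:,:2]*1000).astype(np.float32)))
    m=(np.hypot(x-.57,y+.32)<.06)&(z>.055)&(z<.075);R=W[m];print("rim",cv2.minEnclosingCircle((R[:,:2]*1000).astype(np.float32)))
    m=(np.hypot(x-.57,y+.32)<.2)&(np.hypot(x-.57,y+.32)>.09)&(z>.05)&(z<.075);H=W[m];print("handle",len(H),H.mean(0),cv2.minAreaRect((H[:,:2]*1000).astype(np.float32)))
a=cv2.imread("pics/scene0.png")[120:200,280:360];b=cv2.imread("pics/side0.png")[195:275,165:245]
cv2.imwrite("pics/c1.png",np.hstack([cv2.resize(i,(400,400),interpolation=cv2.INTER_CUBIC) for i in (a,b)]))
```

```text
scene z hist [121 274 342  88 109 585  50   0   0   0]
ring [583.01893346 187.52212249  60.32770557] 4.791883199624215 ((581.8819580078125, 187.34173583984375), 61.67223358154297) 0.11791573851837911
foot ((566.6671752929688, 186.00238037109375), (215.6684112548828, 168.1849822998047), 6.611583709716797) 1332
bail 279 [ 0.52525608 -0.3433689   0.08012614] [ 0.60076567 -0.29620113  0.09461287] ((562.9744262695312, -320.0274963378906), (81.9656982421875, 12.545371055603027), 28.288911819458008)
rim ((557.7840576171875, -323.2381286621094), 47.3411865234375)
handle 277 [ 0.48673692 -0.31350095  0.06026746] ((502.4065856933594, -254.8926239013672), (311.4925231933594, 61.41486740112305), 68.60794067382812)
side z hist [ 79 155 406 112  97 329 275   6   0   0]
ring [580.30657395 189.10686186  61.21453977] 16.374759463561336 ((580.5228881835938, 188.21255493164062), 63.04837417602539) 0.11955317132964038
foot ((573.9598999023438, 199.3753662109375), (230.66940307617188, 233.21591186523438), 36.74609375) 1646
bail 116 [ 0.52396145 -0.33996093  0.08017201] [ 0.60069612 -0.29291677  0.09685742] ((560.8602905273438, -316.43170166015625), (78.89088439941406, 22.777957916259766), 24.548236846923828)
rim ((555.7667846679688, -319.891845703125), 46.57783508300781)
handle 146 [ 0.50096613 -0.26722578  0.05944493] ((499.8428649902344, -253.39254760742188), (308.3158874511719, 60.25618362426758), 67.59063720703125)
```

View pics/c1.png

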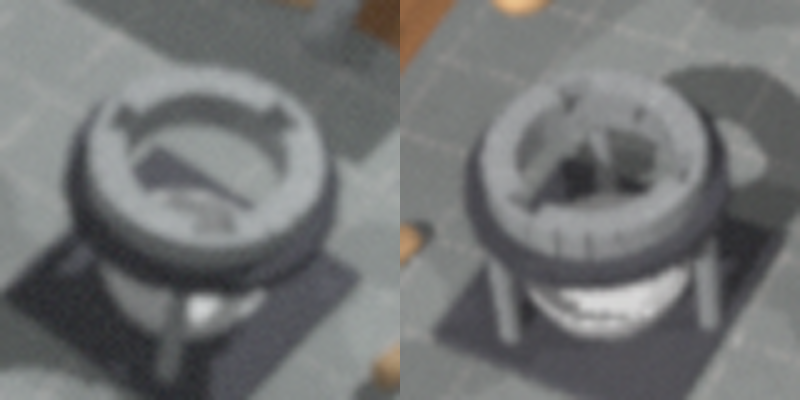

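The crop shows the ring's lip gaps as dark slots: two in the far lip in scene at about (305,143) and (337,143), and two in side at about (199,214) and (189,235). I'll get the gap angle by unwrapping the top plane at z=0.12.

Run:
```python
from h import *
for n,ctr in [("scene",(.5825,.1875)),("side",(.5805,.189))]:
    im=cv2.cvtColor(cv2.imread(f"pics/{n}0.png"),cv2.COLOR_BGR2GRAY).astype(np.float32); d=np.load(n+"0.npy")
    A=np.radians(np.arange(0,360,2)); rows=[]
    for r in np.arange(.044,.051,.001):
        uv=np.array([proj(n,(ctr[0]+r*np.cos(a),ctr[1]+r*np.sin(a),.119)) for a in A],np.float32)
        rows.append(cv2.remap(im,uv[:,0].copy(),uv[:,1].copy(),cv2.INTER_LINEAR)[:,0])
    g=np.mean(rows,0); 
    F=[]
    w=g-np.mean(g)
    # fold 120
    fold=g.reshape(3,60)
    k=np.ones(9)/9 # gap ~ 24 deg at r47 ->12 bins
    print(n); print(g.astype(int)[:60]);print(g.astype(int)[60:120]);print(g.astype(int)[120:])
    fm=fold-fold.mean(1,keepdims=True); fm=fm.mean(0)
    s=[np.roll(fm,-i)[:12].mean() for i in range(60)]; i=int(np.argmin(s)); print("fold gap centre deg mod120",(i*2+11)%120, min(s))
u=np.load
# foot corners: dark square in image
for n in ["scene","side"]:
    im,d=optics.get_image(n)
    for q in ["stand","ring_top","ring_track"]:
        for r in models.trace(n,q)[:1]: print(n,q,r["confidence"],r["mask"].sum(),r["point"])
    W=cloud(n,d); g=cv2.cvtColor(im,cv2.COLOR_BGR2GRAY); hsv=g
    m=(np.hypot(W[...,0]-.5815,W[...,1]-.188)<.125)&(W[...,2]>0.004)&(W[...,2]<.016)&(g<85)
    print(n,m.sum(),cv2.minAreaRect((W[m][:,:2]*1000).astype(np.float32)),np.median(W[m][:,2]))
```

```text
scene
[170 169 170 170 171 172 171 170 169 167 166 165 165 164 164 165 166 165
 165 164 163 163 163 162 162 161 159 154 146 136 124 113 104  98  96  94
  94  94 100 109 121 136 147 154 156 157 158 160 161 163 163 162 160 158
 159 161 162 161 158 157]
[156 155 155 155 156 156 157 157 156 157 158 159 159 158 158 158 158 159
 159 159 158 159 158 158 158 157 154 148 140 129 116 106  99  96  95  96
  99 104 112 121 133 143 150 157 160 162 163 163 164 165 165 165 165 164
 164 165 165 165 164 164]
[163 162 162 162 162 162 162 162 162 163 163 163 164 165 165 166 166 166
 167 167 168 169 168 167 167 166 165 164 159 152 146 142 139 137 138 138
 136 133 130 127 132 140 150 159 163 165 164 163 163 163 164 165 166 168
 169 169 170 170 170 170]
fold gap centre deg mod120 69 -34.883167
side
[151 151 152 153 154 154 153 152 153 153 152 152 152 153 153 153 153 154
 155 157 159 158 157 157 156 154 152 149 143 137 131 125 119 114 108 100
  92  88  89  99 113 128 141 147 150 151 153 154 156 157 157 156 155 154
 155 155 153 153 153 154]
[155 155 154 154 153 154 153 153 154 155 155 154 153 153 153 154 154
[... 261 characters left out ...]
4 153 153 154 155 155 154 153 151 148 143 139 136 133 130 128
 125 122 120 120 127 137 144 148 150 151 151 151 151 152 151 150 150 151
 151 151 151 150 150 150]
fold gap centre deg mod120 71 -23.20723
scene stand 0.64 2073 [315.3, 180.0]
scene ring_top 0.76 2148 [316.6, 178.3]
scene ring_track 0.66 2156 [313.7, 177.6]
scene 812 ((583.2520141601562, 182.33901977539062), (143.16783142089844, 143.71096801757812), 88.3248519897461) 0.006283460395427487
side stand 0.94 2207 [206.3, 251.1]
side ring_top 0.69 2089 [207.3, 255.6]
side ring_track 0.92 2019 [206.6, 254.7]
side 848 ((600.3397827148438, 172.44004821777344), (180.8292694091797, 192.53868103027344), 87.62120819091797) 0.008048731459875391
```

The gaps fold to about 69.7° mod 120 in both views, and the ring centre is near (0.582, 0.188). The sieve is at about (0.562, -0.319) with yaw near 28.5°. I'll move over the sieve and refine from the wrist camera.

Call:
{"name": "step_arm", "arguments": {
  "fingers": [-0.3,-0.3,-0.3,-0.3,-0.3,-0.3,-0.3,-0.3,-0.3,-0.3],
  "travel": [
    [0.5,-0.055,0],
    [0.5,-0.055,0],
    [0.5,-0.055,0],
    [0.5,-0.055,0],
    [0.5,-0.055,0],
    [0.5,-0.055,0],
    [0.5,-0.055,0],
    [0.5,-0.055,0],
    [0,0,0],
    [0,0,0]
  ],
  "twist": [0,0,0,0,0,0,0,0,-0.036,0],
  "force": 40
}}

```text
time_s: 2.45
position: [0.5609, -0.3185, 0.2497]
tool_rot: [[0.879, 0.477, -0.0], [0.477, -0.879, 0.0], [-0.0, -0.0, -1.0]]
ft_force: [-0.1, 0.3, 0.2]
grip_width: 0.0553
gripper_force: 0.0
```

```bash
cat > ws.py <<'E'
from h import *
s=monitor.observe(); R=np.array(s["tool_rot"]); print(s["position"],np.degrees(np.arctan2(R[1,0],R[0,0])),s["q"],s["grip_width"],s["ft_force"])
im,d=optics.get_image("wrist"); cv2.imwrite("pics/w1.png",im); np.save("w1.npy",d); W=cloud("wrist",d)
print(cam("wrist")); 
for q in ["sieve_bail","sieve_grip"]:
    for r in models.landmark_of("wrist",q)[:1]: u,v=np.round(r["point"]).astype(int); print(q,u,v,r["confidence"],W[v,u])
x,y,z=W.reshape(-1,3).T
m=(np.hypot(x-.562,y+.318)<.06)&(z>.086)&(z<.1); B=np.c_[x,y,z][m]
if m.sum(): print(m.sum(),cv2.minAreaRect((B[:,:2]*1000).astype(np.float32)),np.median(B[:,2]))
m=(z>.05)&(z<.07)&(np.hypot(x-.562,y+.318)<.2); Q=np.c_[x,y,z][m]; r=np.hypot(Q[:,0]-.562,Q[:,1]+.318)
H=Q[(r>.08)&(r<.16)]; print("handle",len(H),H.mean(0)); rim=Q[r<.05]; print("rim",cv2.minEnclosingCircle((rim[:,:2]*1000).astype(np.float32)))
E
python3 ws.py
```

```text
[ 0.56093246 -0.31851593  0.24974103] 28.51860661975596 [-4.00825802e+01  3.17062630e+01  5.75599192e+01 -5.43050542e-03
  9.07584161e+01  2.13987451e+01] 0.05527101683182302 [-0.10264008  0.25060959  0.17827104]
({'vertical_fov': 71.20741749570678, 'cx': 255.02984840933593, 'cy': 196.36437062343242, 'world_from_camera': array([[ 4.75473919e-01,  8.33719298e-01,  2.80778713e-01,
         6.32926804e-01],
       [-8.79729773e-01,  4.50708185e-01,  1.51451835e-01,
        -2.80459566e-01],
       [-2.80946648e-04, -3.19020791e-01,  9.47747675e-01,
         3.73002100e-01],
       [ 0.00000000e+00,  0.00000000e+00,  0.00000000e+00,
         1.00000000e+00]])}, np.float64(268.1460900587663))
sieve_bail 255 183 0.82 [ 0.56289384 -0.31818368  0.09095877]
sieve_grip 258 265 0.92 [ 0.45801567 -0.37940057  0.06315338]
777 ((561.3767700195312, -318.7825622558594), (79.93299865722656, 11.390625953674316), 28.687423706054688) 0.09147312650502654
handle 516 [ 0.46239859 -0.37248665  0.0619812 ]
rim ((561.042236328125, -319.3074645996094), 40.832515716552734)
```

The wrist view agrees: bar centre (0.5613, -0.3188), yaw 28.7°. Now I'll descend and grip.

Call:
{"name": "step_arm", "arguments": {
  "fingers": [-0.3,-0.3,-0.3,-0.3,-0.3,1,1,1,1,1],
  "travel": [
    [0,0.005,0.4],
    [0,0,0.4],
    [0,0,0.4],
    [0,0,0.3],
    [0,0,0.12],
    [0,0,0],
    [0,0,0],
    [0,0,0],
    [0,0,0],
    [0,0,0]
  ],
  "twist": [0,0,0,0,0,0,0,0,0,0],
  "force": 50
}}

```text
time_s: 3.85
position: [0.5613, -0.3194, 0.0893]
tool_rot: [[0.879, 0.478, 0.001], [0.478, -0.879, -0.001], [0.001, 0.002, -1.0]]
ft_force: [-1.3, 2.5, 6.3]
grip_width: 0.0107
gripper_force: 54.2
```

Gripped. Lift and turn to the gap yaw (9.7°).

Call:
{"name": "step_arm", "arguments": {
  "fingers": [1,1,1,1,1,1,1,1],
  "travel": [
    [0,0,-0.1],
    [0,0,-0.3],
    [0,0,-0.4],
    [0,0,-0.4],
    [0,0,-0.4],
    [0,0,-0.4],
    [0,0,-0.4],
    [0,0,0]
  ],
  "twist": [0,0,0,0.026,0.026,0.026,0.026,0],
  "force": 60
}}

```text
time_s: 4.85
position: [0.5612, -0.3195, 0.3312]
tool_rot: [[0.985, 0.17, 0.005], [0.17, -0.985, -0.004], [0.004, 0.005, -1.0]]
ft_force: [-0.2, 0.3, -4.6]
grip_width: 0.0111
gripper_force: 58.9
```

Call:
{"name": "step_arm", "arguments": {
  "fingers": [1,1,1,1,1,1,1,1,1,1],
  "travel": [
    [0.007,-0.3,0],
    [0.007,-0.5,0],
    [0.007,-0.58,0],
    [0.007,-0.58,0],
    [0.007,-0.58,0],
    [0.007,-0.58,0],
    [0.007,-0.58,0],
    [0.007,-0.58,0],
    [0.007,-0.5,0],
    [0.007,-0.18,0]
  ],
  "twist": [0,0,0,0,0,0,0,0,0,0]
}}

```text
time_s: 6.1
position: [0.4821, 0.1728, 0.3265]
tool_rot: [[0.985, 0.174, -0.003], [0.174, -0.985, -0.0], [-0.003, -0.0, -1.0]]
ft_force: [1.8, -0.4, -2.9]
grip_width: 0.0106
gripper_force: 59.1
```

Call:
{"name": "step_arm", "arguments": {
  "fingers": [1,1,1],
  "travel": [
    [0,0,0],
    [0,0,0],
    [0,0,0]
  ],
  "twist": [0,0,0]
}}

```text
time_s: 6.48
position: [0.4836, 0.1696, 0.3278]
tool_rot: [[0.986, 0.169, -0.0], [0.169, -0.986, -0.0], [-0.0, 0.0, -1.0]]
ft_force: [0.8, 0.2, -3.7]
grip_width: 0.0107
gripper_force: 59.1
```

```bash
cat > wr.py <<'E'
from h import *
from scipy.optimize import least_squares
s=monitor.observe(); R=np.array(s["tool_rot"]); print(s["position"],np.degrees(np.arctan2(R[1,0],R[0,0])),s["grip_width"],s["gripper_force"],s["ft_force"],s["wrist_torque"])
im,d=optics.get_image("wrist"); cv2.imwrite("pics/w2.png",im); W=cloud("wrist",d); P=W.reshape(-1,3)
m=(np.hypot(P[:,0]-.582,P[:,1]-.188)<.075)&(P[:,2]>.113)&(P[:,2]<.127); Q=P[m]; print(m.sum(),np.median(Q[:,2]))
h=cv2.convexHull((Q[:,:2]*1000).astype(np.float32))[:,0]
f=least_squares(lambda p:np.hypot(h[:,0]-p[0],h[:,1]-p[1])-p[2],[582,188,60],loss="soft_l1"); print("outer",f.x)
c=f.x[:2]/1000
rr=np.hypot(*(Q[:,:2]-c).T); a=np.degrees(np.arctan2(Q[:,1]-c[1],Q[:,0]-c[0]))%360
# inner circle: min radius per angle bin
inn=np.array([Q[(a//4==k)][rr[a//4==k].argmin()][:2]*1000 if (a//4==k).any() else [np.nan]*2 for k in range(90)])
ri=np.hypot(*(inn-c*1000).T); print(ri.round(0).astype(int))
g=inn[(ri<47)]; f2=least_squares(lambda p:np.hypot(g[:,0]-p[0],g[:,1]-p[1])-p[2],[582,188,42],loss="soft_l1"); print("inner",f2.x)
gray=cv2.cvtColor(im,cv2.COLOR_BGR2GRAY).astype(np.float32)
A=np.radians(np.arange(0,360,2)); rows=[]
for r in np.arange(.045,.050,.001):
    uv=np.array([proj("wrist",(c[0]+r*np.cos(t),c[1]+r*np.sin(t),.12)) for t in A],np.float32)
    rows.append(cv2.remap(gray,uv[:,0].copy(),uv[:,1].copy(),cv2.INTER_LINEAR)[:,0])
G=np.mean(rows,0); print(G.astype(int))
E
python3 wr.py
```

```text
[0.48363884 0.16955796 0.32776783] 9.716786864069672 0.010687795911259313 59.09990429878235 [ 0.76404249  0.16135645 -3.7083181 ] [-0.03395265  0.05750527  0.02356335]
4200 0.11930204497917879
outer [581.20240884 189.12123182  60.21359684]
[43 42 43 42 42 43 42 42 42 43 43 42 42 43 43 54 54 54 54 54 43 43 42 42
 43 42 42 42 43 43 43 43 43 43 43 43 43 42 43 43 43 43 42 43 43 54 54 54
 54 54 43 43 43 43 43 43 42 43 43 43 43 43 43 43 43 43 43 43 43 43 43 42
 43 43 43 54 54 54 54 54 43 43 42 42 43 42 42 43 43 42]
inner [581.10032628 189.06978742  42.59744867]
[176 176 177 176 174 190 181 162 164 164 164 163 163 166 163 163 163 163
 162 163 161 174 165 161 162 161 162 161 162 148 107 108 107 106 108 107
 107 108 107 106 109 155 159 158 157 158 157 157 159 184 159 160 166 169
 169 172 171 192 170 171 171 171 171 170 174 200 173 172 172 171 171 171
 172 171 172 172 173 172 172 171 173 175 171 171 172 172 172 172 169 121
  99 101  99 101 101 101 102  99 110 124 143 170 170 170 170 169 170 168
 177 196 169 170 170 169 170 170 177 182 169 170 169 170 171 170 170 184
 174 172 173 173 173 173 173 185 173 173 174 174 173 174 173 183 174 174
 175 175 175 174 174 169 160 162 149 165 139 131 109 107 108 119 123 155
 175 175 175 175 175 175 176 175 176 176 175 176 176 176 176 178 179 176]
```

Gaps are at 70.0/190/310° and the ring centre is at (0.5811, 0.1891). I'll move over it and go down to just above.

Call:
{"name": "step_arm", "arguments": {
  "fingers": [1,1,1,1,1,1,1],
  "travel": [
    [0.3,-0.009,0],
    [0.4,-0.009,0],
    [0.291,-0.009,0],
    [0,0,0.4],
    [0,0,0.4],
    [0,0,0.18],
    [0,0,0]
  ],
  "twist": [0,0,0,0,0,0,0]
}}

```text
time_s: 7.4
position: [0.5803, 0.1895, 0.2287]
tool_rot: [[0.986, 0.17, -0.003], [0.17, -0.986, -0.0], [-0.003, -0.0, -1.0]]
ft_force: [-0.5, -0.6, -3.4]
grip_width: 0.0106
gripper_force: 59.0
```

Call:
{"name": "step_arm", "arguments": {
  "fingers": [1,1],
  "travel": [
    [0,0,0],
    [0,0,0]
  ],
  "twist": [-0.0015,0]
}}

```text
time_s: 7.65
position: [0.5809, 0.1901, 0.2312]
tool_rot: [[0.985, 0.175, 0.002], [0.175, -0.985, 0.0], [0.002, 0.0, -1.0]]
ft_force: [0.0, -0.3, -2.7]
grip_width: 0.0105
gripper_force: 59.1
```

Run:
```python
from h import *
s=monitor.observe(); R=np.array(s["tool_rot"]); print(s["position"],np.degrees(np.arctan2(R[1,0],R[0,0])),s["ft_force"])
o=[]
for n,a in [("scene",(90,210,250,410)),("side",(150,270,130,290))]:
    im,d=optics.get_image(n); o.append(cv2.resize(im[a[0]:a[1],a[2]:a[3]],(400,300),interpolation=cv2.INTER_CUBIC))
im,d=optics.get_image("wrist")
W=cloud("wrist",d).reshape(-1,3);c=np.array([.5811,.1891])
r=np.hypot(*(W[:,:2]-c).T)
H=W[(r>.09)&(r<.16)&(W[:,2]>.17)&(W[:,2]<.22)];print("handle",len(H),H.mean(0) if len(H) else 0, np.degrees(np.arctan2(*(H.mean(0)[:2]-c)[::-1])))
n=np.linalg.svd(H-H.mean(0))[2] if len(H)>20 else 0; print(n)
RM=W[(r<.046)&(W[:,2]>.19)&(W[:,2]<.212)];print("rim",len(RM),np.median(RM[:,2]),cv2.minEnclosingCircle((RM[:,:2]*1000).astype(np.float32)))
cv2.imwrite("pics/c2.png",np.vstack([np.hstack(o)]))
```

```text
[0.5809418  0.19009    0.23120811] 10.070138019862917 [ 0.04147054 -0.34636533 -2.67842596]
handle 0 0 nan
0
rim 6794 0.1922136581323325 ((581.6548461914062, 189.68319702148438), 41.01364517211914)<stdin>:9: RuntimeWarning: Mean of empty slice.
  ret = um.true_divide(
```

View pics/c2.png

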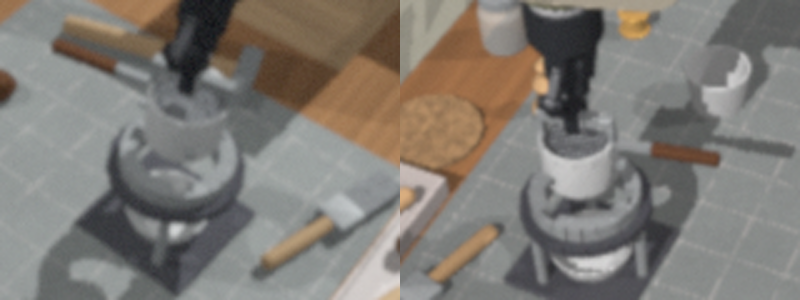

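The sieve hangs level and upright just over the ring, with its handle to the left in scene and to the right in side. Now I'll descend gently.

Call:
{"name": "step_arm", "arguments": {
  "fingers": [1,1,1,1,1,1],
  "travel": [
    [-0.005,0.008,0.1],
    [0,0,0.1],
    [0,0,0.06],
    [0,0,0.06],
    [0,0,0.06],
    [0,0,0]
  ],
  "twist": [0,0,0,0,0,0]
}}

```text
time_s: 8.55
position: [0.58, 0.1893, 0.1915]
tool_rot: [[0.985, 0.175, -0.001], [0.175, -0.985, -0.0], [-0.001, -0.0, -1.0]]
ft_force: [0.3, 0.1, -3.7]
grip_width: 0.0109
gripper_force: 59.1
```

Call:
{"name": "step_arm", "arguments": {
  "fingers": [1,1,1,1,1],
  "travel": [
    [0.004,0,0.04],
    [0,0,0.04],
    [0,0,0.04],
    [0,0,0],
    [0,0,0]
  ],
  "twist": [0,0,0,0,0]
}}

```text
time_s: 9.18
position: [0.5806, 0.1894, 0.1801]
tool_rot: [[0.985, 0.175, 0.0], [0.175, -0.985, 0.0], [0.0, -0.0, -1.0]]
ft_force: [0.8, -0.6, -2.9]
grip_width: 0.0109
gripper_force: 59.1
```

Call:
{"name": "step_arm", "arguments": {
  "fingers": [1,1,1,1,1],
  "travel": [
    [0,0,0.04],
    [0,0,0.04],
    [0,0,0.03],
    [0,0,0.01],
    [0,0,0]
  ],
  "twist": [0,0,0,0,0]
}}

```text
time_s: 9.8
position: [0.5805, 0.1898, 0.1691]
tool_rot: [[0.985, 0.175, 0.001], [0.175, -0.985, 0.001], [0.001, -0.0, -1.0]]
ft_force: [-3.3, 2.1, 3.8]
grip_width: 0.0104
gripper_force: 60.3
```

The lugs went through with no contact on the lip and rest on the track (TCP 0.169 m, contact force felt). I'll release and lift.

Call:
{"name": "step_arm", "arguments": {
  "fingers": [-0.2,-0.2,-0.2,-0.2,-0.2,-0.2,-0.2,-0.2],
  "travel": [
    [0,0,0],
    [0,0,0],
    [0,0,0],
    [0,0,0],
    [0,0,-0.1],
    [0,0,-0.3],
    [0,0,-0.4],
    [0,0,0]
  ],
  "twist": [0,0,0,0,0,0,0,0]
}}

```text
time_s: 10.8
position: [0.5816, 0.1896, 0.252]
tool_rot: [[0.985, 0.175, 0.007], [0.175, -0.985, 0.001], [0.007, 0.0, -1.0]]
ft_force: [1.4, 0.8, -0.3]
grip_width: 0.0512
gripper_force: 0.0
```

Call:
{"name": "step_arm", "arguments": {
  "fingers": [1,1,1,1,1,1,1,1,1,1],
  "travel": [
    [-0.4,0.1,0],
    [-0.4,0.2,0],
    [-0.34,0.01,0],
    [0,0,0],
    [0,0,0],
    [0,0,0],
    [0,0,0],
    [0,0,0],
    [0,0,0],
    [0,0,0]
  ],
  "twist": [0,0,0,-0.055,-0.055,-0.055,-0.055,-0.055,-0.055,-0.055]
}}

```text
time_s: 12.05
position: [0.4735, 0.1389, 0.2477]
tool_rot: [[0.179, 0.984, -0.001], [0.984, -0.179, 0.0], [-0.0, -0.001, -1.0]]
ft_force: [-0.8, 0.2, -0.4]
grip_width: -0.0002
gripper_force: 0.0
```

Call:
{"name": "step_arm", "arguments": {
  "fingers": [1,1,1,1],
  "travel": [
    [0,0,0],
    [0,0,0],
    [0,0,0],
    [0,0,0]
  ],
  "twist": [-0.055,-0.055,-0.005,0]
}}

```text
time_s: 12.55
position: [0.4736, 0.1389, 0.2479]
tool_rot: [[-0.172, 0.985, -0.0], [0.985, 0.172, 0.0], [0.0, -0.0, -1.0]]
ft_force: [-1.6, -0.1, 0.1]
grip_width: -0.0
gripper_force: 0.0
```

```bash
cat > st.py <<'E'
from h import *
import sys
s=monitor.observe(); R=np.array(s["tool_rot"]); yaw=np.degrees(np.arctan2(R[1,0],R[0,0])); print(s["time_s"],s["position"],yaw,s["q"][5],s["grip_width"],s["ft_force"])
C=np.array([.5811,.1891]); 
for n in ["scene","side"]:
    im,d=optics.get_image(n); W=cloud(n,d)
    for q in ["sieve_bail","sieve_grip"]:
        for r in models.landmark_of(n,q)[:1]:
            u,v=np.round(r["point"]).astype(int); p=W[v,u]; print(n,q,round(r["confidence"],2),p.round(4),np.degrees(np.arctan2(p[1]-C[1],p[0]-C[0]))%360)
    P=W.reshape(-1,3); r=np.hypot(*(P[:,:2]-C).T); m=(r<.047)&(P[:,2]>.15)&(P[:,2]<.185)
    if m.sum()>20:
        B=P[m]; print(n,"bar",m.sum(),"top",np.percentile(B[:,2],90).round(4),cv2.minAreaRect((B[:,:2]*1000).astype(np.float32)))
    a=(110,190,270,376) if n=="scene" else (190,270,150,256)
    cv2.imwrite(f"pics/{sys.argv[1]}_{n}.png",cv2.resize(im[a[0]:a[1],a[2]:a[3]],(400,300),interpolation=cv2.INTER_CUBIC))
cv2.imwrite(f"pics/{sys.argv[1]}.png",np.hstack([cv2.imread(f"pics/{sys.argv[1]}_{n}.png") for n in ("scene","side")]))
E
python3 st.py s1
```

```text
12.55 [0.47364237 0.1389418  0.24788793] 99.90738104828957 -7.331473077277718 -1.3280699783173989e-05 [-1.61134225 -0.11684851  0.05783407]
scene sieve_bail 0.64 [0.5789 0.1829 0.1707] 250.58773362687924
scene sieve_grip 0.89 [0.4747 0.1623 0.1349] 194.14323328150948
scene bar 247 top 0.171 ((583.4164428710938, 186.93820190429688), (80.6049575805664, 15.353815078735352), 9.561922073364258)
side sieve_bail 0.82 [0.5842 0.1916 0.171 ] 39.38045908824226
side sieve_grip 0.68 [0.4666 0.1686 0.1429] 190.14010290837732
side bar 222 top 0.1735 ((580.3143310546875, 189.49755859375), (81.72917938232422, 18.162508010864258), 10.290519714355469)
```

View pics/s1.png

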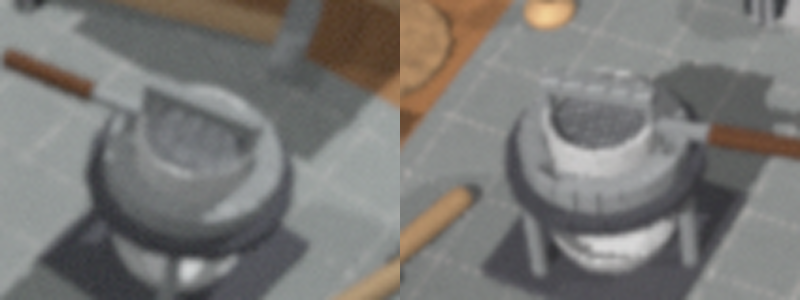

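The sieve is seated level on the track: bar top at 0.172 m, yaw 10°, handle pointing at the robot. Lower the closed fingers beside the handle on its clockwise-pushing side, then approach.

Call:
{"name": "step_arm", "arguments": {
  "fingers": [1,1,1,1,1,1,1],
  "travel": [
    [0,0,0.4],
    [0,0,0.4],
    [0,0,0.32],
    [0,0,0],
    [0.05,0,0],
    [0.04,0,0],
    [0,0,0]
  ],
  "twist": [0,0,0,0,0,0,0]
}}

```text
time_s: 13.72
position: [0.4724, 0.1482, 0.1369]
tool_rot: [[-0.176, 0.984, 0.002], [0.984, 0.176, 0.0], [-0.0, 0.002, -1.0]]
ft_force: [0.4, 1.1, 0.2]
grip_width: -0.0002
gripper_force: 0.0
```

Push along the arc, 3° per row (6 mm per row).

Call:
{"name": "step_arm", "arguments": {
  "fingers": [1,1,1,1,1,1],
  "travel": [
    [0.05,0,0],
    [0.06,-0.008,0],
    [0.06,-0.008,0],
    [0.06,-0.008,0],
    [0.06,-0.008,0],
    [0,0,0]
  ],
  "twist": [0,0.0167,0.0167,0.0167,0.0167,0]
}}

```text
time_s: 14.48
position: [0.4657, 0.1766, 0.1361]
tool_rot: [[0.033, 0.999, 0.0], [0.999, -0.033, 0.0], [0.0, 0.0, -1.0]]
ft_force: [0.4, -0.2, 0.5]
grip_width: 0.0001
gripper_force: 0.0
```

```bash
python3 st.py s2
```

```text
14.475 [0.46571523 0.17662679 0.1361407 ] 88.11080586710536 9.010631976250195 6.27389567167746e-05 [ 0.41604368 -0.20083082  0.54320729]
scene sieve_bail 0.73 [0.5815 0.184  0.1679] 275.08887468134185
scene sieve_grip 0.74 [0.4965 0.1611 0.1688] 198.32451195171544
scene bar 241 top 0.1711 ((582.3740234375, 189.26409912109375), (13.646376609802246, 81.64083099365234), 88.44918060302734)
side sieve_bail 0.7 [0.5837 0.1871 0.1706] 321.83304947895795
side sieve_grip 0.67 [0.4613 0.2003 0.1355] 174.65207117211315
side bar 208 top 0.1735 ((579.7569580078125, 191.79660034179688), (16.183307647705078, 83.67997741699219), 88.30876922607422)
```

The sieve turns with the finger: yaw is now about −1.6°. Continue.

Call:
{"name": "step_arm", "arguments": {
  "fingers": [1,1,1,1,1,1,1,1,1,1],
  "travel": [
    [0.06,-0.008,0],
    [0.06,-0.008,0],
    [0.06,-0.008,0],
    [0.06,-0.008,0],
    [0.06,-0.008,0],
    [0.06,-0.008,0],
    [0.06,-0.008,0],
    [0.06,-0.008,0],
    [0.06,-0.008,0],
    [0.06,-0.008,0]
  ],
  "twist": [0.0167,0.0167,0.0167,0.0167,0.0167,0.0167,0.0167,0.0167,0.0167,0.0167]
}}

```text
time_s: 16.02
position: [0.4739, 0.2355, 0.136]
tool_rot: [[0.531, 0.847, -0.001], [0.847, -0.531, -0.0], [-0.001, -0.0, -1.0]]
ft_force: [-1.4, -0.8, 1.0]
grip_width: -0.0
gripper_force: 0.5
```

```bash
python3 st.py s3
```

```text
16.025 [0.47392419 0.23548717 0.13596305] 57.902514403337506 45.700147367009514 -3.619096257748985e-05 [-1.43855421 -0.83299847  1.03090021]
scene sieve_bail 0.85 [0.586  0.1945 0.1694] 47.571528553827505
scene sieve_grip 0.66 [0.5014 0.2193 0.1624] 159.2276596823629
scene bar 205 top 0.1711 ((583.8275756835938, 189.77432250976562), (14.008710861206055, 81.74273681640625), 58.17464828491211)
side sieve_bail 0.63 [0.5946 0.1904 0.1618] 5.541816252772641
side bar 176 top 0.1738 ((580.33447265625, 192.09945678710938), (14.104134559631348, 85.20796966552734), 58.79767990112305)
```

Call:
{"name": "step_arm", "arguments": {
  "fingers": [1,1,1,1,1],
  "travel": [
    [0.04,-0.006,0],
    [0.04,-0.006,0],
    [0.04,-0.006,0],
    [0.03,-0.004,0],
    [0,0,0]
  ],
  "twist": [0.011,0.011,0.011,0.008,0]
}}

```text
time_s: 16.95
position: [0.4809, 0.2491, 0.1361]
tool_rot: [[0.634, 0.773, 0.0], [0.773, -0.634, 0.0], [0.0, 0.0, -1.0]]
ft_force: [1.1, -0.0, 0.3]
grip_width: 0.0001
gripper_force: 0.0
```

```bash
python3 st.py s4
```

```text
16.95 [0.48087436 0.24911678 0.13605276] 50.638949762547924 54.21670392419895 0.00014969107435163707 [ 1.09663987 -0.04005406  0.31443394]
scene sieve_bail 0.69 [0.5872 0.1857 0.1632] 330.6110200457801
scene sieve_grip 0.67 [0.5541 0.2023 0.1216] 153.87355182865053
scene bar 170 top 0.1633 ((581.6581420898438, 189.21603393554688), (13.158721923828125, 84.01454162597656), 49.667659759521484)
side sieve_bail 0.67 [0.5903 0.187  0.164 ] 346.9880501132968
side sieve_grip 0.57 [0.4915 0.2743 0.1329] 136.4560126871538
side bar 146 top 0.1658 ((579.7105102539062, 190.9499969482422), (13.108203887939453, 81.31111145019531), 49.93902587890625)
```

It has dropped 8 mm (bar top 0.171 → 0.163) at a turn of 50°, so it's in the notches. I'll back off and lift away.

Call:
{"name": "step_arm", "arguments": {
  "fingers": [1,1,1,1,1,1,1,1,1],
  "travel": [
    [-0.1,0,0],
    [-0.2,0,0],
    [-0.1,0,0],
    [0,0,-0.4],
    [0,0,-0.5],
    [0,0,-0.5],
    [-0.4,0,0],
    [-0.4,-0.3,0],
    [0,0,0]
  ],
  "twist": [0,0,0,0,0,0,0,0,0]
}}

```text
time_s: 18.38
position: [0.3789, 0.1748, 0.2764]
tool_rot: [[0.635, 0.773, 0.0], [0.773, -0.635, 0.0], [0.0, 0.0, -1.0]]
ft_force: [0.6, -0.7, 0.6]
grip_width: -0.0001
gripper_force: 0.0
```

```bash
python3 st.py s5; python3 -c "
import cv2
from h import *
im,_=optics.get_image('scene'); cv2.imwrite('pics/end.png',im)"
```

```text
18.375 [0.37888919 0.17479854 0.27640805] 50.59929569829902 47.80980928146037 -0.00010801841415772485 [ 0.56409751 -0.70887444  0.55285848]
scene sieve_bail 0.56 [0.5867 0.178  0.1621] 296.5959177579882
scene sieve_grip 0.72 [0.5015 0.2608 0.1311] 137.98964017890356
scene bar 166 top 0.1632 ((582.2393798828125, 188.27825927734375), (12.857929229736328, 82.01332092285156), 50.08918380737305)
side sieve_bail 0.69 [0.6053 0.1663 0.1217] 316.68433240266995
side sieve_grip 0.64 [0.5586 0.2383 0.1249] 114.54241420953186
side bar 145 top 0.1653 ((579.4797973632812, 190.39524841308594), (13.68023681640625, 84.5919418334961), 50.01605987548828)
```

View pics/s5.png

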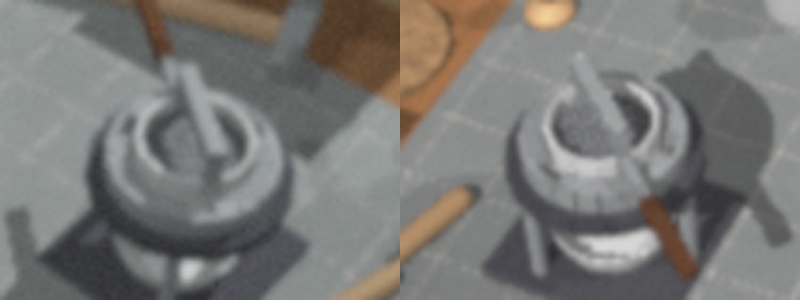

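View pics/end.png

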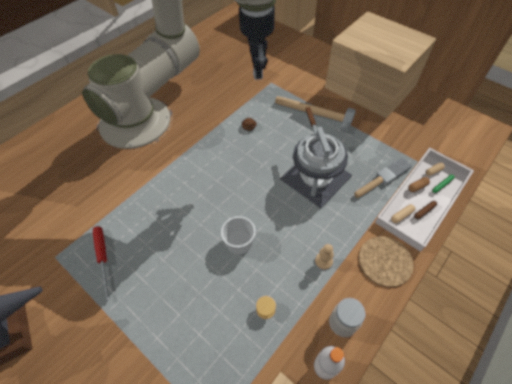

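The sieve at (320,155) sits low and level in the ring with its handle turned. The arm is clear, and the bystanders show in the same places as before.

```bash
python3 -c "
from h import *
print(close_job())"
```

```text
the job is handed in; nothing more can be done
None
```

The sieve went through the ring's gaps, was turned 50° clockwise by its handle and dropped 8 mm into the locking notches; I left it level and untouched there and handed the job in at about 18 s, with the other loose things still in their places.

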